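Lock the red key into the battery isolator

ROBOT

A 7-joint arm with a two-finger parallel gripper is mounted at the origin on a cart in front of the work surface, level with it; the furniture and walls round the work are solid. World frame = base frame: x ahead of the robot, y to its left, z up, the work surface at z = 0. Lengths are in m, angles in rad, forces in N, time in s.
With the tool pointing down it reaches from about 0.425 to 0.925 m from the base axis. Payload 6.8 kg.
Tool frame: the origin (TCP) lies between the finger pads; the fingertips stand 14 mm ahead of it and the grasp point (between the pads) lies 5 mm behind it; z points along the fingers, y is the line along which they close (so a half turn about z gives the same grasp; the last joint's range is limited). The gripper opens to 85 mm and grips with 20 to 120 N. Pads are 22 mm wide; open, the fingers measure 114 mm over their backs; the gripper's body (76 mm by 85 mm) begins 54 mm behind the grasp point. The pads swing forward as they close: fully open they stand 13 mm farther back than shut.
Start: joints at [1.059, 0.477, 0.022, 1.555, -0.011, 1.109, -0.083], TCP at [0.265, -0.621, 0.245] pointing down, gripper open.
Joint ranges: [-2.96, 2.96], [-0.34, 2.1], [-1.41, 1.46], [0.24, 2.44], [-1.37, 4.51], [0.17, 1.92], [-2.96, 2.96]. Speed limits (rad/s): [2.39, 2.39, 3.14, 3.14, 3.14, 3.14, 3.14].

INTERFACE

Orientations are given as a rotation vector (axis times angle).
In Python, from bench import r, eyes, ticket gives the robot as it stands. The module is installed in compiled form; this text tells all that it offers.
- The arm moves only by the tool arm_command, never from a script. Its argument "plan" is text: rows parted by semicolons, each of 4 numbers parted by spaces: the shift along the tool's x, y, z in m, then the turn about the tool's z in degrees. In form: tx ty tz yaw; .... A call has 1 to 20 rows; each row shifts and turns the commanded pose from where the row before left it, along the tool's axes as they then stand; what a row does not reach is not made up. A row lasts 1/8 s, in which the tool goes at most 62.5 mm and 10.7 degrees, less where a joint would pass 70% of its speed; a pose out of reach is approached as far as the arm can. A call is refused whole if a number of a shift passes 0.0625 or a number of a turn 10.7, either way. A call with a gripper value outside its range is refused whole. "hand" is the closure, from -1 (fully open) to 1 (shut), set as the call begins (left out, the last holds). The fingers move at their own pace and stop on an object; "grip_force" is the grip in N (left out, the last holds). Time passes only in rows, so rows that do not move let the fingers close. It gives the time, the measured TCP pose, the force, the opening and the grip force at its end, in the units of the state.
- r.get_obs(): the state, without advancing time (a new reading comes with each control period).
- eyes.grab_frame(name): name is "side" or "top"; returns (picture, depth): 400x640x3 uint8, red, green, blue; 400x640 float32, m along the optical axis (not along the pixel's ray), 0 where there is no reading.
- eyes.calibration(name): a dict with "fov_y" (degrees; the focal length in pixels is half the picture's height over the tangent of half this angle, whatever the lens; pixels are square), "cx", "cy" (the principal point, pixels), "k1" (the pictures are not rectified: a ray, as slopes to the right and down, at radius r is drawn at 1 + k1 r^2 times it, then the intrinsics apply), "origin" and "attitude" of the camera in the world. Camera axes: x right, y up, looking along -z (the intrinsics and any distortion apply to the point x, -y, -z); pixel columns grow to the right and rows downward; lengths in m; the calibration is good to about 2 mm. A picture is of the moment at which its call begins. calibration takes no time and is no camera call.
- ticket.hand_in(): hands the job in; it is judged then, once.
The state is a dict: "clock": time; "joints": joint angles; "qvel": joint speeds; "tau": joint torques, N m; "tcp_pos": TCP position; "orientation": TCP orientation; "contact_force": force on the tool from outside, world axes, zero at the start; "moment": the same for the moment, N m; "grip_width": finger opening in m; "gripper_force": force on a finger pad.
Only numpy, scipy, OpenCV 4.12 (cv2) and the standard library are available. Lean on these libraries where they do the work, as an engineer would, in place of code of your own. Each camera call takes 0.05 s, during which the arm holds its last target. There are 200 camera calls.

TASK

Take the red key out of the wooden stand, put its T-shaped head down through the long slot in the yellow cover of the battery isolator until its round flange rests on the cover, then give it a quarter turn, either way, so that its handle stands square across the slot. Let go of it and leave it locked there, upright; leave the blue key in the stand.

Things in the scene. Friction and masses are not known exactly. Their poses are not given: they have to be found in the camera images.
- red_key_grip (a point): Centre of the red key's handle, an upright bar 56 mm long (y), 14 thick (x; grip across it), 38 tall; z up. Below it a flange of 44 mm diameter, top 27 and underside 33 mm under this point (the underside rests on the stand), then a 13 mm stem and a steel T-head 50 mm long along y (parallel to the handle), 14 wide, 12 high, its underside 59 mm under this point. Loose, upright in the stand; 0.06 to 0.13 kg.
- slot (a point): Centre of the battery isolator's slot, level with the top of its yellow cover (90 x 90 mm, 40 mm above the desk). Slot 62 mm long along y, 26 wide along x; z up; cover 8 mm thick, hollow below, room for the head to turn. Flange on cover: red handle's centre 33 mm above this point; it can be turned up to 5 mm higher. Green marks show the locked handle direction (x). Fixed to the desk.
- blue_key_grip (a point): Centre of the blue key's handle, in the other pocket of the stand: same shape and size as the red key. Stays in place.
- stand: Fixed pale wooden block, 80 x 190 (along y) x 34 mm, origin under its centre, with two pockets at y = -50 and +50 mm, one key in each, handles along y; either key can be in either pocket. Lift a key straight up by 30 mm to clear its pocket.
Not all that is in view belongs to the job. Of the things that look like the part that bears red_key_grip, the smaller one is meant.

How it is judged:
By the outcome, as a careful person would: the job done as asked, in the order asked, and still so for the second after the job is handed in, with the robot touching nothing.
It also fails if it takes over 40 s, if anything falls off the work surface, if the arm or the gripper's body presses on something with over 40 N, if the wrist force passes 120 N, or if a joint passes its speed limit or range.

## Working session

There is one attempt and no reset: what is moved stays moved. The work goes in short steps, Python scripts to look and compute and a tool call to move; the robot and the scene stay as the last step left them, time stands still between calls to the robot, and variables do not carry over. Pictures are saved under pics/ and viewed, at most 10 in all, crops included, and the job is handed in when it is done.

Besides the shell and the picture viewer there is one more tool, called as a command line: name --argument value ..., lists and objects as JSON in quotes. arm_command: Moves the arm, as the interface text tells. Its arguments: {"type":"object","properties":{"plan":{"type":"string"},"hand":{"type":"number"},"grip_force":{"type":"number"}},"required":["plan"]}

```bash
mkdir -p pics
cat > h.py <<'E'
import numpy as np, cv2
from scipy.spatial.transform import Rotation as R
from bench import r, eyes, ticket
def cloud(name):
    im,d=eyes.grab_frame(name); c=eyes.calibration(name)
    f=200/np.tan(np.radians(c['fov_y'])/2)
    K=np.array([[f,0,c['cx']],[0,f,c['cy']],[0,0,1.]])
    v,u=np.mgrid[0:400,0:640]
    # r taken as undistorted radius: iterate the inverse
    xy=np.stack([(u-c['cx'])/f,(v-c['cy'])/f],-1); n=xy.copy()
    for _ in range(30): n=xy/(1+c['k1']*(n**2).sum(-1,keepdims=True))
    p=np.stack([n[...,0]*d,-n[...,1]*d,-d],-1)
    a=np.asarray(c['attitude'])
    M=a if a.shape==(3,3) else R.from_rotvec(a).as_matrix()
    P=p@M.T+np.asarray(c['origin']); P[d==0]=np.nan
    return im,P
E
python3 - <<'E'
from h import *
for n in('side','top'):
    print(n,eyes.calibration(n)); im,P=cloud(n); np.savez(n,im=im,P=P)
    cv2.imwrite(f'pics/{n}0.png',im[...,::-1])
print(r.get_obs())
E
```

```text
side {'fov_y': 42.86616703516208, 'cx': 325.7814623810165, 'cy': 202.5639751139052, 'k1': -0.12014088403448633, 'origin': array([ 0.59536717, -0.69330141,  1.02367843]), 'attitude': array([0.51368082, 0.04046896, 0.20975598])}
top {'fov_y': 46.40526186694823, 'cx': 321.85959134656764, 'cy': 200.51612305515627, 'k1': -0.05841031381443254, 'origin': array([ 0.41518155, -0.20731596,  1.15955401]), 'attitude': array([ 0.07712221, -0.05342484, -1.5930737 ])}
{'clock': 0.1, 'joints': array([ 1.05890763,  0.47773623,  0.02234395,  1.55635812, -0.01148886,
        1.10929785, -0.08311211]), 'qvel': array([ 0.00058828, -0.00088621,  0.00069787, -0.0034039 ,  0.00057877,
       -0.00141756,  0.00074809]), 'tau': array([ 3.95550480e-03, -5.97765648e+01,  1.61343846e+00, -2.81955224e+01,
        1.28356920e-02,  4.96500594e-03, -8.32924002e-06]), 'tcp_pos': array([ 0.26499602, -0.62024771,  0.24440801]), 'orientation': array([-3.07620543e+00, -6.29665620e-01,  7.28781450e-04]), 'contact_force': array([ 0.11076543, -0.60572265, -0.06375232]), 'moment': array([ 0.07552412, -0.01683989,  0.00312494]), 'gripper_force': 0.0, 'grip_width': 0.08524021336146455}
```

View pics/side0.png

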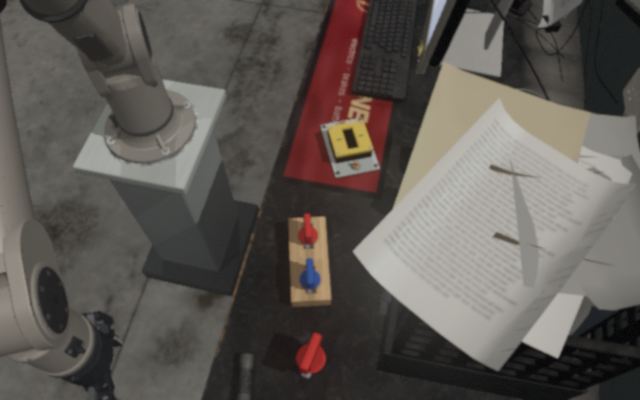

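View pics/top0.png

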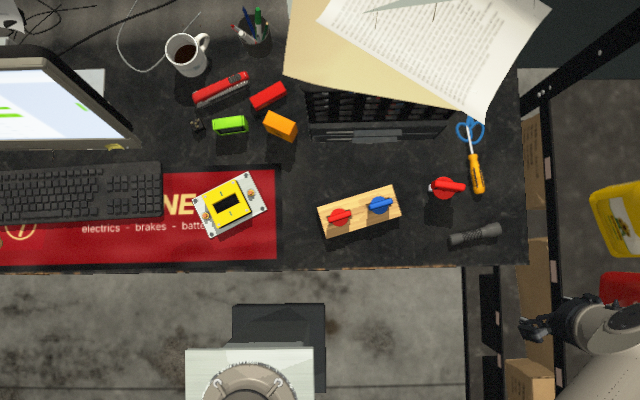

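The top view shows the stand at about (358,211), with the red key at (340,216) and the blue key at (379,205). A bigger loose red key lies at (445,188) and is a decoy. The isolator's slot is at (229,201). The side view agrees: red key (308,232), slot (350,138).

```bash
cat > m.py <<'E'
from h import *
def rect(Q):
    (c,s,a)=cv2.minAreaRect((Q[:,:2]*1000).astype(np.float32)); b=cv2.boxPoints((c,s,a))
    e=[b[1]-b[0],b[2]-b[1]]; e.sort(key=np.linalg.norm); L=e[1]
    return np.round(c,1),np.round(sorted(s),1),'long-axis deg %.1f'%(np.degrees(np.arctan2(L[1],L[0]))%180)
def masks(im):
    h,s,v=[x.astype(int) for x in cv2.split(cv2.cvtColor(im,cv2.COLOR_RGB2HSV))]
    return dict(red=((h<8)|(h>172))&(s>150)&(v>90),blue=(h>105)&(h<125)&(s>130)&(v>70),
      yellow=(h>22)&(h<33)&(s>150)&(v>110),wood=(h>10)&(h<25)&(s>40)&(s<150)&(v>120),dark=v<60)
if __name__=='__main__':
  box={'top':{'red':(310,195,358,232),'blue':(362,190,400,220),'wood':(305,175,410,245),'yellow':(195,170,265,240),'dark':(213,188,243,217)},
     'side':{'red':(290,205,325,248),'blue':(292,250,325,295),'wood':(280,205,340,315),'yellow':(320,115,378,165),'dark':(340,124,360,154)}}
  for n in box:
    z=np.load(n+'.npz'); im,P=z['im'],z['P']; M=masks(im)
    for k,(a,b,c,d) in box[n].items():
        m=np.zeros(M[k].shape,bool); m[b:d,a:c]=M[k][b:d,a:c]
        Q=P[m]; Q=Q[~np.isnan(Q[:,0])]; zt=Q[:,2]
        print(n,k,len(Q),'z pct',np.round(np.percentile(zt,[2,25,50,75,98])*1000,1))
        if k=='dark':
            # intersect slot rays with plane z=.04
            o=np.asarray(eyes.calibration(n)['origin']); t=(0.04-o[2])/(Q[:,2]-o[2]); Q=o+t[:,None]*(Q-o)
            print('   ',rect(Q),np.round(Q.mean(0)*1000,1)); continue
        lo={'red':.078,'blue':.078,'wood':.028,'yellow':.034}[k]; hi={'wood':.040,'yellow':.046}.get(k,.12)
        T=Q[(zt>lo)&(zt<hi)]
        if len(T)>3: print('   ',len(T),rect(T),'mean',np.round(T.mean(0)*1000,1))
E
python3 m.py
```

```text
top red 288 z pct [35.6 39.3 54.5 84.7 89.3]
    138 (array([ 468. , -230.9]), array([13.3, 54.1]), 'long-axis deg 107.0') mean [ 467.8 -230.9   84.9]
top blue 275 z pct [36.1 39.7 80.  84.8 88.4]
    142 (array([ 494.6, -327.2]), array([14. , 54.5]), 'long-axis deg 105.8') mean [ 494.3 -326.6   84.6]
top wood 1965 z pct [ 1.4 31.9 33.3 34.8 37.8]
    1890 (array([ 481.5, -279.4]), array([ 80.3, 190.6]), 'long-axis deg 105.7') mean [ 481.1 -278.8   33.5]
top yellow 1082 z pct [ 7.6 37.1 38.7 40.3 43. ]
    1021 (array([507.5,  41.1]), array([89.9, 91. ]), 'long-axis deg 115.6') mean [507.5  42.2  38.9]
top dark 229 z pct [ 2.1  4.4  5.8  7.3 11.3]
    (array([492. ,  34.1]), array([58. , 58.5]), 'long-axis deg 116.0') [507.6  41.2  40. ]
side red 343 z pct [34.6 39.2 68.9 84.1 87.8]
    156 (array([ 471.5, -232.1]), array([14.4, 54. ]), 'long-axis deg 103.2') mean [ 470.9 -234.    84.2]
side blue 239 z pct [36.  40.2 82.7 84.8 87.8]
    147 (array([ 497.2, -331. ]), array([13.6, 52.1]), 'long-axis deg 107.0') mean [ 498.6 -333.8   84.3]
side wood 1775 z pct [-0.8 31.4 32.7 33.9 36.8]
    1692 (array([ 483.5, -280. ]), array([ 79.6, 192.4]), 'long-axis deg 105.9') mean [ 494.5 -288.8   32.8]
side yellow 3 z pct [34.7 34.8 34.9 37.4 39.7]
side dark 121 z pct [ 2.9  5.2  6.8  7.9 15.1]
    (array([511.6,  38.7]), array([17.2, 49.2]), 'long-axis deg 115.7') [511.9  38.4  40. ]
```

arm_command --plan "0.028 -0.023 0 0;0.028 -0.023 0 0;0.028 -0.023 0 0;0.028 -0.023 0 0;0.028 -0.023 0 0;0.028 -0.023 0 0;0.028 -0.023 0 0;0.028 -0.023 0 0;0.028 -0.023 0 0;0.028 -0.023 0 0;0.028 -0.023 0 0;0.028 -0.023 0 0" --hand -1 --grip_force 60

```text
clock: 1.6
tcp_pos: [0.4659, -0.2338, 0.245]
orientation: [-3.078, -0.63, 0.001]
contact_force: [0.5, -0.2, -0.0]
grip_width: 0.0853
gripper_force: 0.0
```

arm_command --plan "0 0 0 -9;0 0 0 -9;0 0 0 -9;0 0 0 -9;0 0 0 -9;0 0 0 -9;0 0 0 -9;0 0 0 -9;0 0 0 -9;0 0 0 -1.7;0 0 0 0"

```text
clock: 2.98
tcp_pos: [0.4656, -0.2349, 0.2451]
orientation: [-1.897, -2.504, 0.0]
contact_force: [0.2, -1.1, -1.1]
grip_width: 0.0855
gripper_force: 0.0
```

```bash
cat > go.py <<'E'
# usage: go.py x y z toolx_angle_deg -> shift in present tool axes and tool-z yaw
import sys
from h import *
o=r.get_obs(); M=R.from_rotvec(o['orientation']).as_matrix()
x,y,z,a=map(float,sys.argv[1:])
now=np.degrees(np.arctan2(M[1,0],M[0,0]))
print('clock',round(o['clock'],2),'tcp',np.round(o['tcp_pos']*1000,1),'toolx deg',round(now,2),'toolz',np.round(M[:,2],3),
 'F',np.round(o['contact_force'],1),'M',np.round(o['moment'],2),'w',round(o['grip_width']*1000,1),'q',np.round(o['joints'],2))
print('shift mm',np.round(M.T@(np.array([x,y,z])-o['tcp_pos'])*1000,1),'yaw',round((now-a+180)%360-180,2))
E
python3 go.py 0.4685 -0.2315 0.063 105.8
python3 - <<'E'
from h import *
im,P=cloud('side'); cv2.imwrite('pics/s1.png',cv2.resize(im[150:400,200:460],None,fx=2,fy=2)[...,::-1])
im,P=cloud('top'); cv2.imwrite('pics/t1.png',cv2.resize(im[120:300,230:480],None,fx=2,fy=2)[...,::-1])
E
```

```text
clock 2.98 tcp [ 465.6 -234.9  245.1] toolx deg 105.69 toolz [-0.  0. -1.] F [ 0.2 -1.1 -1.1] M [-0.01 -0.02 -0.01] w 85.5 q [ 0.68  0.25 -0.39  1.9   0.11  1.01  0.52]
shift mm [  2.5   3.8 182.1] yaw -0.11
```

arm_command --plan "0.0025 0.004 0.025 0;0 0 0.03 0;0 0 0.03 0;0 0 0.03 0;0 0 0.03 0;0 0 0.02 0;0 0 0.01 0;0 0 0.007 0;0 0 0 0"

```text
clock: 4.2
tcp_pos: [0.4691, -0.2314, 0.0634]
orientation: [1.895, 2.506, -0.0]
contact_force: [1.0, 0.1, 0.8]
grip_width: 0.0855
gripper_force: 0.0
```

```bash
python3 go.py 0.4685 -0.2315 0.063 105.8
python3 - <<'E'
from h import *
im,P=cloud('side'); a=cv2.resize(im[150:330,230:430],None,fx=2.8,fy=2.8)
cv2.imwrite('pics/s2.png',a[...,::-1])
E
```

```text
clock 4.2 tcp [ 469.1 -231.4   63.4] toolx deg 105.82 toolz [ 0. -0. -1.] F [1.  0.1 0.8] M [-0.    0.02  0.05] w 85.5 q [ 0.6   0.51 -0.32  2.04  0.26  0.64  0.38]
shift mm [ 0.1 -0.6  0.4] yaw 0.02
```

View pics/s2.png

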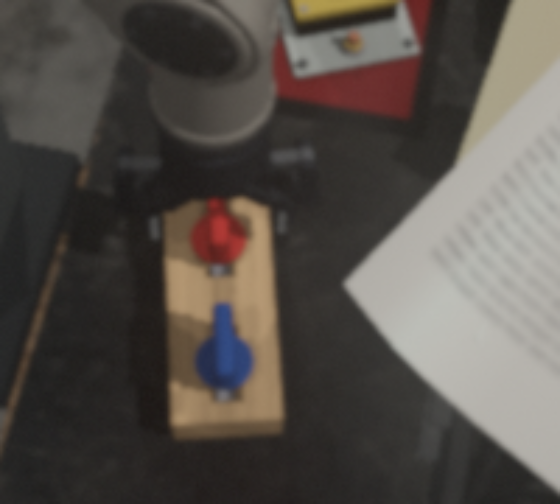

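The red handle (218,235 in the crop) sits centred between the open fingers, at about x=155 and 282. I'm closing the gripper on it now.

arm_command --plan "0 0 0 0;0 0 0 0;0 0 0 0;0 0 0 0;0 0 0 0;0 0 0 0;0 0 0 0;0 0 0 0" --hand 1 --grip_force 60

```text
clock: 5.25
tcp_pos: [0.4691, -0.2315, 0.0635]
orientation: [1.894, 2.506, 0.0]
contact_force: [-0.9, -0.2, 5.3]
grip_width: 0.0134
gripper_force: 58.9
```

```bash
python3 go.py 0.4685 -0.2315 0.063 105.8
```

```text
clock 5.25 tcp [ 469.1 -231.5   63.5] toolx deg 105.84 toolz [ 0. -0. -1.] F [-0.9 -0.2  5.3] M [-0.02  0.15 -0.01] w 13.4 q [ 0.6   0.51 -0.33  2.04  0.26  0.64  0.38]
shift mm [ 0.2 -0.6  0.5] yaw 0.04
```

arm_command --plan "0 0 -0.01 0;0 0 -0.02 0;0 0 -0.025 0;0 0 -0.025 0;0 0 -0.025 0;0 0 -0.015 0;0 0 0 0"

```text
clock: 6.12
tcp_pos: [0.4694, -0.2316, 0.1841]
orientation: [1.893, 2.505, 0.001]
contact_force: [-0.5, -0.2, -2.2]
grip_width: 0.0137
gripper_force: 58.3
```

```bash
python3 go.py 0.508 0.041 0.18 115.8
python3 - <<'E'
from h import *; from m import masks
for n in('side','top'):
    im,P=cloud(n); m=masks(im)['red']; c=P[m]; t=r.get_obs()['tcp_pos']
    c=c[np.linalg.norm(c-t,axis=1)<.08]; print(n,len(c),np.round(np.percentile(c,[2,50,98],axis=0)*1000,1) if len(c) else '')
    if n=='side': cv2.imwrite('pics/s3.png',cv2.resize(im[130:310,210:430],None,fx=2.8,fy=2.8)[...,::-1])
E
```

```text
clock 6.12 tcp [ 469.4 -231.6  184.1] toolx deg 105.83 toolz [ 0.002 -0.001 -1.   ] F [-0.5 -0.2 -2.2] M [-0.02  0.04  0.02] w 13.7 q [ 0.66  0.33 -0.38  1.96  0.16  0.88  0.47]
shift mm [251.7 111.5   4. ] yaw -9.97
side 243 [[ 454.1 -258.8  156.4]
 [ 476.2 -243.8  194.5]
 [ 490.6 -223.6  207.9]]
top 0
```

View pics/s3.png

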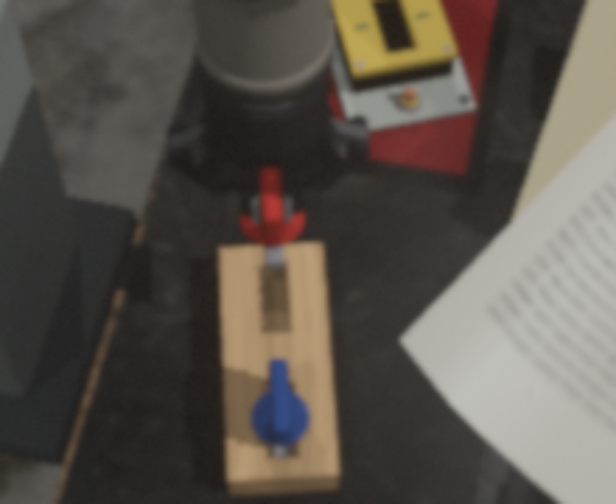

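The red key hangs upright in the grip (272,215), the blue key is still seated (280,410), and the slot is at (393,25). Next I'm carrying the red key over the slot.

arm_command --plan "0.015 0.0067 0 0;0.025 0.0113 0 0;0.025 0.0113 0 0;0.025 0.0113 0 0;0.025 0.0113 0 0;0.025 0.0113 0 0;0.025 0.0113 0 0;0.025 0.0113 0 0;0.025 0.0113 0 0;0.02 0.009 0 0;0.0153 0.0069 0 0;0 0 0 -5;0 0 0 -5;0 0 0.025 0;0 0 0.02 0;0 0 0 0"

```text
clock: 8.22
tcp_pos: [0.5078, 0.0404, 0.1367]
orientation: [-1.666, -2.659, 0.004]
contact_force: [-0.0, -0.5, 0.2]
grip_width: 0.0134
gripper_force: 58.4
```

```bash
python3 go.py 0.5095 0.040 0.138 115.8
python3 - <<'E'
from h import *
for n,(a,b,c,d) in {'side':(270,70,430,200),'top':(170,140,300,250)}.items():
    im,P=cloud(n); np.savez(n+'4',im=im,P=P)
    cv2.imwrite(f'pics/{n}4.png',cv2.resize(im[b:d,a:c],None,fx=4,fy=4,interpolation=cv2.INTER_CUBIC)[...,::-1])
E
```

```text
clock 8.22 tcp [507.8  40.4 136.7] toolx deg 115.86 toolz [-0.004 -0.    -1.   ] F [-0.  -0.5  0.2] M [0.02 0.03 0.  ] w 13.4 q [ 0.22  0.4  -0.52  2.02  0.27  0.8   0.  ]
shift mm [-1.1  1.3 -1.3] yaw 0.06
```

View pics/side4.png

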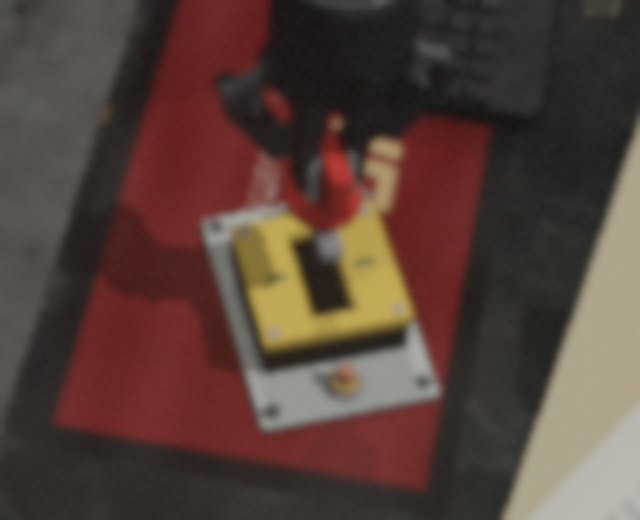

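```bash
cat > ov.py <<'E'
from h import *
def proj(n,X):
    c=eyes.calibration(n); f=200/np.tan(np.radians(c['fov_y'])/2)
    p=(np.atleast_2d(X)-c['origin'])@R.from_rotvec(c['attitude']).as_matrix()
    s=np.stack([p[:,0]/-p[:,2],p[:,1]/p[:,2]],1); s*=1+c['k1']*(s**2).sum(1,keepdims=True)
    return s*f+[c['cx'],c['cy']]
def overlay(n,im,crop,polys,k=5):
    a,b,c,d=crop; o=cv2.resize(im[b:d,a:c],None,fx=k,fy=k,interpolation=cv2.INTER_CUBIC)[...,::-1].copy()
    for X,col in polys: cv2.polylines(o,[np.int32((proj(n,X)-[a-.5,b-.5])*k)],True,col,1)
    return o
def box(c,ang,l,w):
    u=np.array([np.cos(ang),np.sin(ang),0]);v=np.array([-u[1],u[0],0])
    return np.array([c+i*l/2*u+j*w/2*v for i,j in((1,1),(1,-1),(-1,-1),(-1,1))])
def ring(c,rad): t=np.linspace(0,2*np.pi,40); return c+rad*np.stack([np.cos(t),np.sin(t),0*t],1)
E
python3 - <<'E'
from ov import *
o=r.get_obs(); A=np.radians(115.8); g=o['tcp_pos']+[0,0,.0045]
z=np.load('side4.npz')['im']
S=np.array([.5095,.040,.04])
P=[(box(S,A,.062,.026),(255,0,255)),(box(S,A,.09,.09),(255,0,255)),(ring(g-[0,0,.027],.022),(0,255,0)),(box(g+[0,0,.019],A,.056,.014),(0,255,0)),(box(g-[0,0,.059],A,.05,.014),(255,255,0))]
cv2.imwrite('pics/ov1.png',overlay('side',z,(300,80,410,180),P,6))
z=np.load('top.npz')['im']
cv2.imwrite('pics/ov2.png',overlay('top',z,(190,165,270,240),P[:2],6))
E
```

```text
(no output)
```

View pics/ov1.png

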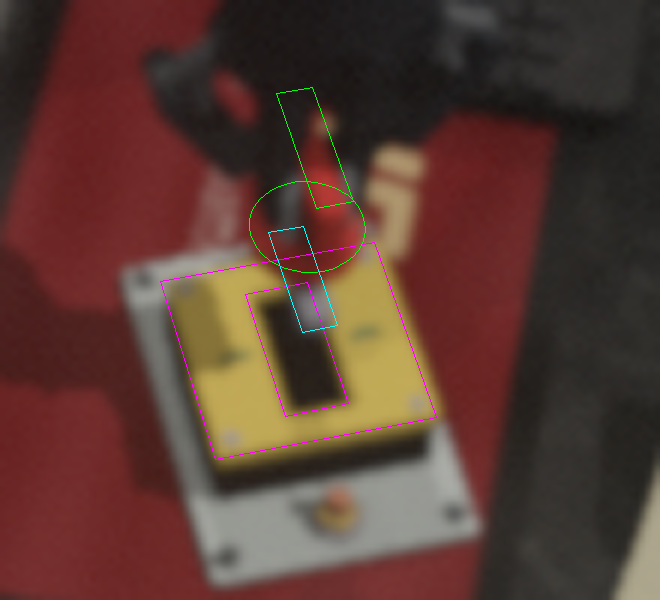

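View pics/ov2.png

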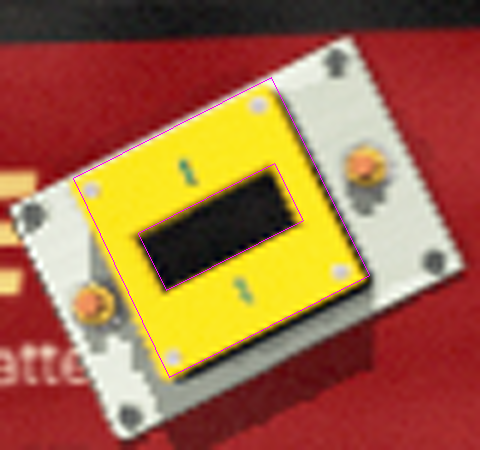

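Overlays: in the top view, the slot outline (138–302, 165–290) matches to within about 2 mm. In the side view, the cover and slot sit about 4 px (under 2 mm) right of the outline, and the steel head (318,305) is where predicted. Both are inside the 6 mm clearance, so I'm lowering the key in steps and watching the force.

arm_command --plan "-0.001 0.0013 0 0;0 0 0.015 0;0 0 0.015 0;0 0 0.008 0;0 0 0.005 0;0 0 0.004 0;0 0 0 0"

```text
clock: 9.2
tcp_pos: [0.5109, 0.0399, 0.0912]
orientation: [-1.669, -2.662, 0.0]
contact_force: [0.4, -0.4, -1.6]
grip_width: 0.0135
gripper_force: 58.4
```

```bash
python3 go.py 0.5095 0.040 0.0715 115.8
python3 - <<'E'
from ov import *
im,P=cloud('side'); o=r.get_obs(); g=o['tcp_pos']+[0,0,.0035]; A=np.radians(115.8)
S=np.array([.5095,.040,.04])
cv2.imwrite('pics/ov3.png',overlay('side',im,(300,80,410,180),[(ring(g-[0,0,.027],.022),(0,255,0))],6))
E
```

```text
clock 9.2 tcp [510.9  39.9  91.2] toolx deg 115.84 toolz [-0. -0. -1.] F [ 0.4 -0.4 -1.6] M [ 0.   -0.01 -0.02] w 13.5 q [ 0.19  0.47 -0.48  2.04  0.33  0.71 -0.05]
shift mm [ 0.7 -1.2 19.7] yaw 0.04
```

View pics/ov3.png

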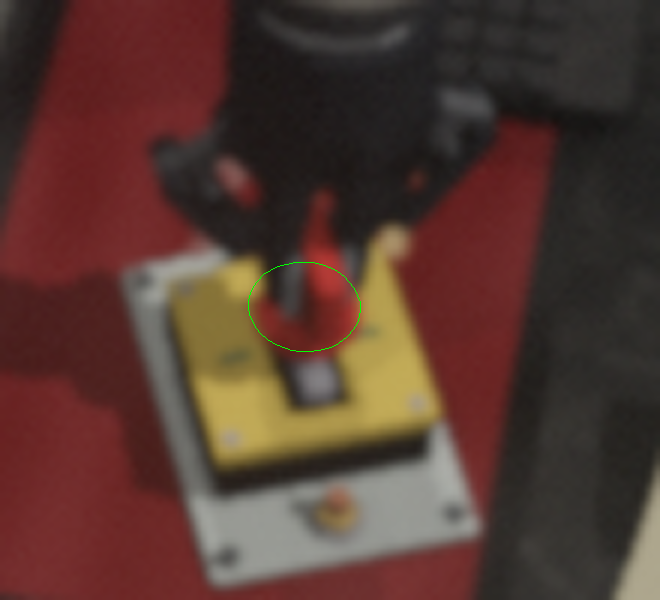

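The steel head (320,380) is centred in the slot, with dark gaps on both sides and no contact force. I'm continuing down.

arm_command --plan "0 0 0.008 0;0 0 0.007 0;0 0 0.004 0;0 0 0.0015 0;0 0 0 0;0 0 0 0"

```text
clock: 10.0
tcp_pos: [0.5111, 0.0399, 0.071]
orientation: [1.668, 2.662, 0.0]
contact_force: [-0.8, 0.1, -1.6]
grip_width: 0.013
gripper_force: 58.4
```

arm_command --plan "0 0 0.001 0;0 0 0.001 0;0 0 0 0"

```text
clock: 10.38
tcp_pos: [0.5111, 0.0399, 0.0695]
orientation: [1.668, 2.661, -0.0]
contact_force: [-1.9, -0.5, 5.9]
grip_width: 0.0136
gripper_force: 59.7
```

The flange is down, with about 7 N upward at the expected height. Next is the quarter turn.

arm_command --plan "0 0 -0.0005 4;0 0 0 8;0 0 0 8;0 0 0 8;0 0 0 8;0 0 0 8"

```text
clock: 11.12
tcp_pos: [0.5112, 0.04, 0.0695]
orientation: [2.548, 1.837, 0.001]
contact_force: [0.2, 0.2, 0.1]
grip_width: 0.0134
gripper_force: 58.7
```

```bash
python3 go.py 0.511 0.040 0.070 25.8
```

```text
clock 11.12 tcp [511.2  40.   69.5] toolx deg 71.58 toolz [ 0.001  0.    -1.   ] F [0.2 0.2 0.1] M [ 0.04 -0.   -0.03] w 13.4 q [ 0.02  0.48 -0.27  2.06  0.21  0.63 -0.71]
shift mm [-0.1 -0.2 -0.5] yaw 45.78
```

arm_command --plan "0 0 0 9;0 0 0 9;0 0 0 9;0 0 0 9;0 0 0 7;0 0 0 2.5;0 0 0 0;0 0 0 0"

```text
clock: 12.12
tcp_pos: [0.5112, 0.0401, 0.0695]
orientation: [-3.058, -0.718, -0.001]
contact_force: [-0.1, 1.4, 2.8]
grip_width: 0.0134
gripper_force: 58.9
```

```bash
python3 go.py 0.511 0.040 0.070 25.8
```

```text
clock 12.12 tcp [511.2  40.1  69.5] toolx deg 26.42 toolz [ 0.001  0.    -1.   ] F [-0.1  1.4  2.8] M [0.21 0.09 0.01] w 13.4 q [-0.14  0.46 -0.07  2.07  0.06  0.61 -1.36]
shift mm [-0.3  0.  -0.5] yaw 0.62
```

arm_command --plan "0 0 0 0.6;0 0 0 0;0 0 0 0"

```text
clock: 12.5
tcp_pos: [0.5112, 0.0401, 0.0695]
orientation: [-3.062, -0.7, -0.001]
contact_force: [-0.4, 1.3, 5.5]
grip_width: 0.0134
gripper_force: 59.2
```

arm_command --plan "0 0 0 0;0 0 0 0;0 0 0 0;0 0 0 0;0 0 0 0;0 0 0 0;0 0 0 0;0 0 0 0" --hand -1

```text
clock: 13.5
tcp_pos: [0.511, 0.0399, 0.0693]
orientation: [3.063, 0.7, 0.0]
contact_force: [0.3, -0.2, 0.4]
grip_width: 0.0854
gripper_force: 0.0
```

arm_command --plan "0 0 -0.01 0;0 0 -0.02 0;0 0 -0.03 0;0 0 -0.03 0;0 0 -0.03 0;0 0 -0.03 0;-0.03 0.03 0 0;-0.03 0.04 0 0;-0.03 0.04 0 0;-0.03 0.04 0 0;-0.03 0.04 0 0;0 0 0 0;0 0 0 0"

```text
clock: 15.12
tcp_pos: [0.4585, -0.1958, 0.2197]
orientation: [-3.062, -0.7, -0.001]
contact_force: [0.1, 1.2, 0.1]
grip_width: 0.0855
gripper_force: 0.0
```

```bash
python3 go.py 0.511 0.040 0.070 25.8
python3 - <<'E'
from ov import *
from m import masks,rect
im,P=cloud('top'); m=masks(im)['red']; d=np.linalg.norm(P-[.51,.04,.085],axis=2)
T=P[m&(d<.05)&(P[...,2]>.08)]; print(len(T),rect(T) if len(T)>5 else '',T[:,2].mean() if len(T) else '')
b=P[masks(im)['blue']&(np.linalg.norm(P-[.495,-.328,.085],axis=2)<.05)&(P[...,2]>.075)]; print('blue',rect(b) if len(b)>5 else len(b))
im2,_=cloud('side')
k=lambda a:cv2.resize(a,(390,390),interpolation=cv2.INTER_CUBIC)
cv2.imwrite('pics/end.png',np.hstack([k(im[150:250,180:280]),k(im2[80:180,300:400])])[...,::-1])
E
```

```text
clock 15.12 tcp [ 458.5 -195.8  219.7] toolx deg 25.73 toolz [ 0.001  0.    -1.   ] F [0.1 1.2 0.1] M [ 0.06 -0.09  0.01] w 85.5 q [ 0.21  0.22  0.08  2.   -0.02  0.93 -0.82]
shift mm [ 149.6 -189.6  149.9] yaw -0.07
150 (array([510.9,  38.2]), array([14.7, 54.4]), 'long-axis deg 25.9') 0.09001887981199923
blue (array([ 494.9, -326.8]), array([14.7, 55. ]), 'long-axis deg 106.0')
```

View pics/end.png

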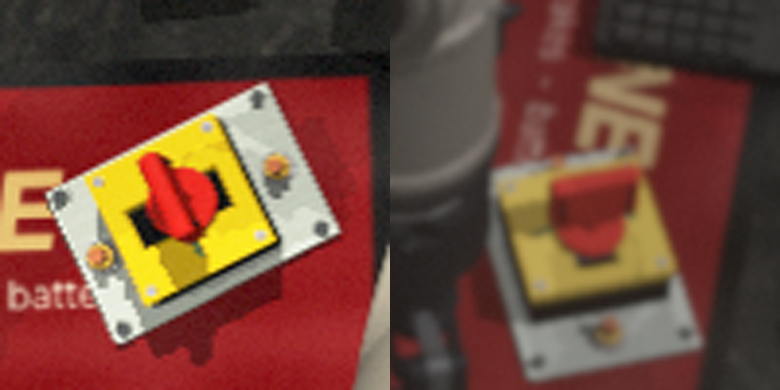

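The red key stands upright with its handle square across the slot: 25.9° measured against 25.8° wanted, left panel (175,200). Its flange is on the cover, and the blue key hasn't moved.

```bash
python3 -c "
from bench import ticket; print(ticket.hand_in())"
```

```text
the job is handed in; nothing more can be done
None
```

The red key is locked upright across the isolator slot and released, the blue key is still in the stand, and the job was handed in at about 15 s of the 40 s allowed; hand-in returned no verdict.

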